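Reset the breaker behind the charger's push-push fuse hatch

ROBOT

A 6-joint arm with a two-finger parallel gripper is mounted at the origin on the work surface. World frame = base frame: x ahead of the robot, y to its left, z up, the work surface at z = 0. Lengths are in m, angles in degrees, forces in N, time in s.
With the tool pointing down it reaches from about 0.35 to 0.875 m from the base axis. Payload 4.2 kg.
Tool frame: the origin (TCP) lies midway between the tips of the shut fingers; the grasp point (between the pads) lies 19 mm behind it; z points along the fingers, y is the line along which they close (so a half turn about z gives the same grasp; the last joint's range is limited). The gripper opens to 87 mm and grips with 3 to 60 N. Pads are 19 mm wide; open, the fingers measure 117 mm over their backs; the gripper's body (75 mm by 190 mm) begins 51 mm behind the grasp point.
Start: joints at [78.988, 22.042, 0.453, 0, -68.411, -14.817], TCP at [0.272, 0.563, 0.223] pointing down, gripper open.
Joint ranges: [-179.83, 179.83], [-69.29, 118.12], [-61.27, 80.66], [-181.25, 117.63], [-171.15, -9.14], [-177.46, 177.46]. Speed limits (degrees/s): [159.86, 159.86, 180, 180, 180, 180].

INTERFACE

Orientations are given as a 3x3 rotation matrix whose columns are the frame's x, y, z axes.
In Python, from station import r, cams gives the robot as it stands.
- The arm moves only by the tool play_rows, never from a script. Its argument "commands" is text: rows parted by semicolons, each of 6 numbers parted by spaces: the shift along the world's x, y, z normalised to -1 to 1, where 1 is 30 mm, then the turn, a rotation vector about the world's x, y, z normalised to -1 to 1, where 1 is 0.15 rad. A call has 1 to 20 rows; each row shifts and turns the commanded pose from where the row before left it; what a row does not reach is not made up. A row lasts 1/10 s, in which the tool goes at most 50 mm and 8.59 degrees, less where a joint would pass 70% of its speed; a pose out of reach is approached as far as the arm can. A call with a number of a shift or a turn outside -1 to 1 is refused whole. A call with a gripper value outside its range is refused whole. "grip" is the finger opening in mm, from 0 to 87, set as the call begins (left out, the last holds). The fingers move at their own pace and stop on an object; the grip force is fixed at half the most. Time passes only in rows, so rows that do not move let the fingers close. It gives the time, the measured TCP pose, the force, the opening and the grip force at its end, in the units of the state.
- r.sense(): the state, without advancing time (a new reading comes with each control period).
- cams.capture(name): name is "scene" or "top" or "wrist"; returns (picture, depth): 480x640x3 uint8, blue, green, red; 480x640 float32, m along the optical axis (not along the pixel's ray), 0 where there is no reading.
- cams.camera_info(name): a dict with "mtx" (3x3 intrinsics, pixels), "R" (3x3) and "t" (3): a world point X has camera coordinates R X + t. Camera axes: x right, y down, z forward; pixel columns grow to the right and rows downward; lengths in m; the calibration is good to about 2 mm. A picture is of the moment at which its call begins: read the wrist's pose just before it. camera_info takes no time and is no camera call; for the wrist camera it gives the pose at the moment of the call.
- r.finish_job(): hands the job in; it is judged then, once.
The state is a dict: "time_s": time; "joints": joint angles; "joint_velocities": joint speeds; "effort": joint torques, N m; "tcp_pos": TCP position; "ee_rot": TCP orientation; "wrist_force": force on the tool from outside, world axes, zero at the start; "moment": the same for the moment, N m; "gripper_width": opening from 0.0 (shut) to 1.0 (fully open); "gripper_force": force on a finger pad.
Only numpy, scipy, OpenCV 4.12 (cv2) and the standard library are available. Lean on these libraries where they do the work, as an engineer would, in place of code of your own. Each camera call takes 0.05 s, during which the arm holds its last target. There are 200 camera calls.

TASK

The bench charger has tripped. Press its black fuse hatch down once at the ribbed free edge, with a fingertip, until it goes fully in, then let go so that it pops up, and see that it stays wide open untouched for at least a second; do not push it back down. Then press the white reset button inside fully in so that it stays in, leave the hatch standing open, and leave the sockets, nozzles and tools where they are: nothing is to be gripped or lifted.

Things in the scene. Friction and masses are not known exactly. Their poses are not given: they have to be found in the camera images.
- charger: grey bench charger fixed to the bench, 120 (x) by 180 (y) by 80 mm tall, origin at the centre of its underside, z up. A black hatch covers the y from -72 to +22 mm of its top; a round dial and a standing socket are on the other (+y) part. It may stand left or right. A grey junction box of the same size, with a big black cover held by four screws and no hatch, stands on the other side: not to be opened
- hatch (a joint): angle of the hatch, rad: 0 shut and latched, negative pressed in (stop about -0.15), positive open (about 2.0 fully open). Push-push latch: pressing past about -0.1 (5.5 mm at the press_pad) with about 4 N and then letting go frees it and a spring swings it up to 2.0 in about a second, following the finger, where it stays; pushing it down again fully would latch it shut
- press_pad (a point): point on the hatch's outer face at the ribs, 52 mm from the hinge, 13 mm in from the free edge; the hatch is 64 mm from hinge to edge, 94 mm wide along the hinge, 8 mm thick; shut, its top is 90 mm above the bench, 10 mm proud of the charger's top; it moves with the hatch. Its axes are those of the charger while the hatch is shut (z out of the face)
- hatch_hinge (a point): fixed point in the middle of the hinge axis, 86 mm above the bench; axes as the charger's: the hinge runs along y, the free edge lies to -x of it. Open, the hatch stands about 60 mm above this point, leaning 25 degrees back to +x; a thin striker pin sticks about 25 mm out of its inner face, 46 mm from the hinge, on the side away from the reset button
- reset_top (a point): centre of the flat top of the white reset button, 18 mm across, in the shallow well under the hatch: 40 mm to -x of the hinge and 18 mm to +y of the hatch's middle line, 76 mm above the bench when out (4 mm below the charger's top). The well is 98 mm wide (y), 16 mm deep and reaches from 66 mm to -x of the hinge to 8 mm beyond it
- reset (a joint): travel of the reset button, m: 0 out (tripped), 0.007 fully in; it goes straight down at about 2 to 4 N and stays where it is left
- socket_tall: steel socket 24 mm wide, 36 mm tall, standing on the charger's top beside the hatch; origin at the centre of its underside
- injector_a: dark steel nozzle, 28 mm wide, 56 mm tall, standing on the bench; origin at the centre of its underside
- injector_b: dark steel nozzle like injector_a, standing on the bench; origin at the centre of its underside
- injector_c: dark steel nozzle like injector_a, standing on the junction box; origin at the centre of its underside
- socket_wide: steel socket 34 mm wide, 34 mm tall, standing on the bench at the far side; origin at the centre of its underside
- wrench: steel wrench lying on the bench near the robot, about 180 mm long; origin near its middle, x along it
- screwdriver: screwdriver lying on the bench near the robot, about 200 mm long; origin near its middle, x along it
Things that resemble listed ones, but are neither listed nor needed, are in the scene too. What is shaped like the charger but green is not meant.

How it is judged (in metres and radians):
On the way, in this order (a step that is already met when the one before it is completed fails the run):
1. the hatch is pressed in (value of joint hatch below -0.09 rad and contact force between the fingers and hatch above 0.5 N), for 0.02 s.
2. the hatch has popped wide open and stays so, untouched, for most of a second (value of joint hatch above 1.4 rad and contact force between each of the arm, the fingers and hatch below 0.1 N), for 0.8 s.
3. the reset button is pressed in (value of joint reset above 0.006 m and contact force between the fingers and reset above 0.3 N), for 0.02 s.
At the end, for the whole second after the job is handed in: the hatch stands open (over 1.4 rad) and at rest, the reset button is in by more than 6 mm of its 7, and every socket, nozzle and tool lies within 15 mm of where it began (value of joint hatch above 1.4 rad and velocity of joint hatch between -0.1 and 0.1 rad/s and value of joint reset above 0.006 m and not (distance of any of socket_tall, injector_a, injector_b, injector_c, socket_wide, wrench, screwdriver from where it was at the start of the episode above 0.015 m)); the robot touches nothing.
It fails at once if the popped hatch is pushed back down (value of joint hatch between 0.3 and 1.2 rad and velocity of joint hatch below -0.3 rad/s).
It fails at once if a socket, nozzle or tool is moved by more than 15 mm or lifted (distance of any of socket_tall, injector_a, injector_b, injector_c, socket_wide, wrench, screwdriver from where it was at the start of the episode above 0.015 m).
It also fails if it takes over 43 s, if anything falls off the work surface, if the arm or the gripper's body presses on something with over 40 N, if the wrist force passes 120 N, or if a joint passes its speed limit or range.

## Working session

There is one attempt and no reset: what is moved stays moved. The work goes in short steps, Python scripts to look and compute and a tool call to move; the robot and the scene stay as the last step left them, time stands still between calls to the robot, and variables do not carry over. Pictures are saved under pics/ and viewed, at most 10 in all, crops included, and the job is handed in when it is done.

Besides the shell and the picture viewer there is one more tool, called after "Call:" as name(argument=value, ...), one argument or row to a line, values as JSON. play_rows: Moves the arm, as the interface text tells. Scaled input: -1 to 1 covers 30 mm each way for a shift and 0.15 rad each way for a turn. Its arguments: {"type":"object","properties":{"commands":{"type":"string"},"grip":{"type":"number"}},"required":["commands"]}

```bash
mkdir -p pics
cat > h.py <<'E'
import numpy as np, cv2
from station import r, cams
def snap(n,f):
    i=cams.camera_info(n); p,d=cams.capture(n); cv2.imwrite(f'pics/{f}.png',p); np.savez(f'{f}.npz',p=p,d=d,**{k:np.array(i[k]) for k in('mtx','R','t')})
def world(f,pts):
    z=np.load(f'{f}.npz'); d=z['d']; o=[]
    for u,v in pts:
        w=d[v-1:v+2,u-1:u+2]; w=w[w>0]; zz=np.median(w) if w.size else np.nan
        c=np.linalg.inv(z['mtx'])@[u,v,1]*zz; o.append(np.round(z['R'].T@(c-z['t']),4))
    return np.array(o)
E
python3 -c "
from h import *
snap('scene','s1');snap('top','t1');print(r.sense()['ee_rot'])"
```

```text
[[ 9.00026875e-01 -4.35833737e-01 -7.59956467e-04]
 [-4.35834383e-01 -9.00024997e-01 -1.84255264e-03]
 [ 1.19066787e-04  1.98956206e-03 -9.99998014e-01]]
```

View pics/t1.png

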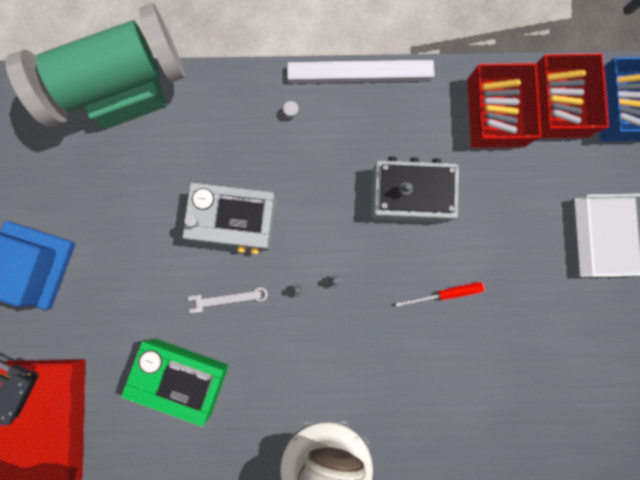

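View pics/s1.png

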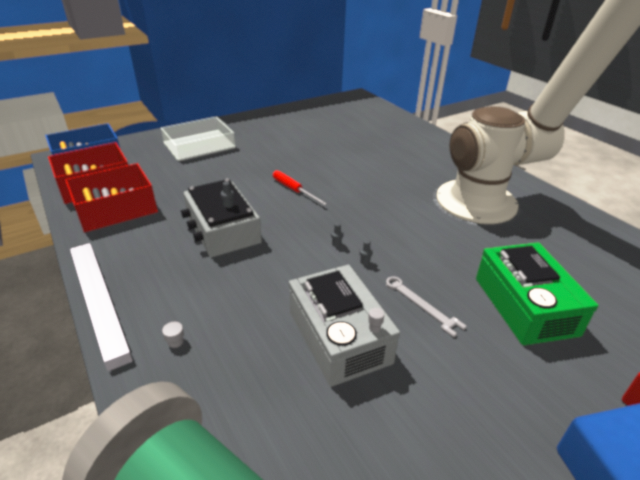

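The top view shows three lookalikes:
- The grey charger at (229,216), with a dial, a black hatch and a socket. This one fits.
- The grey junction box at (417,190), with a screwed cover and no hatch.
- The green charger at (175,382), which isn't meant.

I'll confirm with an enlarged crop.

```bash
python3 -c "
from h import *
p=cv2.imread('pics/t1.png');cv2.imwrite('pics/t1c.png',cv2.resize(p[170:265,170:290],None,fx=6,fy=6,interpolation=cv2.INTER_CUBIC))
z=np.load('t1.npz');d=z['d'];v,u=np.mgrid[170:265,170:290];dd=d[170:265,170:290]
c=np.stack([(u-z['mtx'][0,2])/z['mtx'][0,0]*dd,(v-z['mtx'][1,2])/z['mtx'][1,1]*dd,dd],-1).reshape(-1,3)
w=(c-z['t'])@z['R']
for lo,hi in((.074,.084),(.085,.096)):
  m=(w[:,2]>lo)&(w[:,2]<hi);q=w[m][:,:2].astype('f4');print(m.sum(),np.median(w[m,2]),cv2.minAreaRect(q),cv2.boxPoints(cv2.minAreaRect(q)).round(4).tolist())
print(world('t1',[(191,222),(203,198),(292,290),(330,282),(290,108)]))
"
```

```text
2867 0.07963808462369656 ((0.554340124130249, 0.19925335049629211), (0.18093320727348328, 0.12029440701007843), 82.14351654052734) [[0.48240000009536743, 0.11789999902248383], [0.6015999913215637, 0.10140000283718109], [0.6262999773025513, 0.28060001134872437], [0.507099986076355, 0.2971000075340271]]
1442 0.0895252986448214 ((0.5627831220626831, 0.1986076533794403), (0.147709459066391, 0.09216231852769852), 88.76580047607422) [[0.5151000022888184, 0.1257999986410141], [0.6072999835014343, 0.12380000203847885], [0.6104000210762024, 0.27149999141693115], [0.5182999968528748, 0.2734000086784363]]
[[ 0.5356  0.2686  0.1146]
 [ 0.5908  0.2509  0.0843]
 [ 0.3913  0.0667  0.0294]
 [ 0.4072 -0.0177  0.0312]
 [ 0.8051  0.0641  0.0334]]
```

View pics/t1c.png

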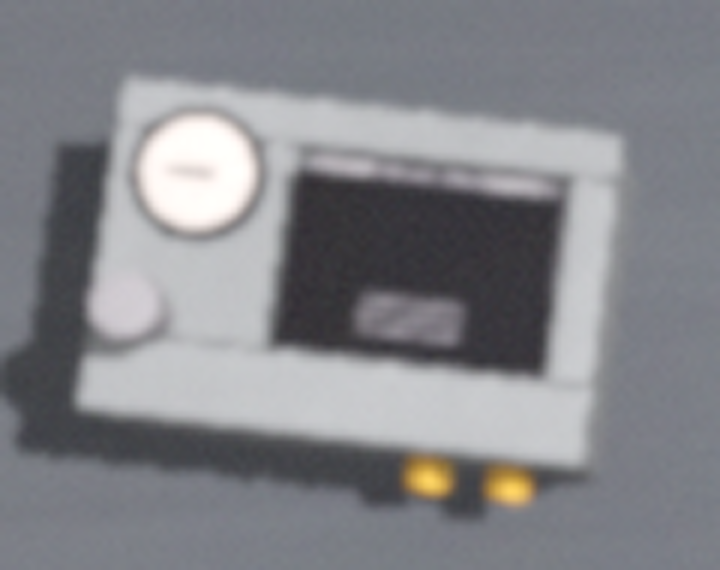

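The crop confirms it: dial at (197,172), socket at (125,303), hatch ribs at (410,320), and the hinge along the top edge (432,172).

```bash
python3 -c "
from h import *
C=np.array([.5543,.1993]);X=np.array([.9906,-.1365]);Y=np.array([.1365,.9906])
z=np.load('t1.npz');Ki=np.linalg.inv(z['mtx']);o=-z['R'].T@z['t']
for n,(a,b),h in(('ribs',(410,320),.09),('edge',(412,360),.09),('fl',(275,345),.09),('fr',(548,375),.09),('hinge',(432,172),.088)):
  dr=z['R'].T@Ki@[170+a/6-.4,170+b/6-.4,1];w=o+dr*(h-o[2])/dr[2];q=w[:2]-C;print(n,w.round(4),(q@X).round(4),(q@Y).round(4))
# fall back on depth: hatch extents in charger frame
d=z['d'];v,u=np.mgrid[170:265,170:290];dd=d[170:265,170:290]
c=(np.stack([u,v,u*0+1],-1).reshape(-1,3)@Ki.T)*dd.reshape(-1,1);w=(c-z['t'])@z['R']
l=np.c_[(w[:,:2]-C)@X,(w[:,:2]-C)@Y];m=(w[:,2]>.087)&(w[:,2]<.093)&(l[:,1]<.025)
print(np.percentile(l[m],[1,5,95,99],axis=0).round(4).tolist())
print(r.sense()['tcp_pos'],r.sense()['gripper_width'])
"
```

```text
ribs [0.535 0.176 0.09 ] -0.0159 -0.0257
edge [0.5209 0.1754 0.09  ] -0.0299 -0.0282
fl [0.5271 0.2234 0.09  ] -0.0302 0.0202
fr [0.5146 0.1278 0.09  ] -0.0296 -0.0762
hinge [0.5879 0.1683 0.088 ] 0.0375 -0.0262
[[-0.0292, -0.0712], [-0.0266, -0.0673], [0.0322, 0.0168], [0.0366, 0.0206]]
[0.27206257 0.5620807  0.22156252] 1.0037275494678433
```

Call:
play_rows(
  commands="0.64 -0.92 0 0 0 0.3;0.64 -0.92 0 0 0 0.3;0.64 -0.92 0 0 0 0.3;0.64 -0.92 0 0 0 0.3;0.64 -0.92 0 0 0 0.3;0.64 -0.92 0 0 0 0.3;0.64 -0.92 0 0 0 0.3;0.64 -0.92 0 -0.046 -0.33 0;0.64 -0.92 0 -0.046 -0.33 0;0.64 -0.92 0 -0.046 -0.33 0;0.64 -0.92 -0.5 -0.046 -0.33 0;0.64 -0.92 -0.5 -0.046 -0.33 0;0.64 -0.92 -0.5 -0.046 -0.33 0;0.64 -0.92 -0.5 -0.046 -0.33 0;0 0 0 0 0 0;0 0 0 0 0 0",
  grip=0,
)

```text
time_s: 1.7
tcp_pos: [0.541, 0.1755, 0.1622]
ee_rot: [[0.931, -0.137, 0.339], [-0.128, -0.991, -0.048], [0.342, 0.002, -0.94]]
wrist_force: [0.4, 0.9, 0.7]
gripper_width: 0.006
gripper_force: 0.0
```

```bash
python3 -c "
from h import *
s=r.sense();print(s['tcp_pos'],s['ee_rot'],s['gripper_width'],s['wrist_force'])
snap('wrist','w1')"
```

```text
[0.54100863 0.1754519  0.16218204] [[ 0.93098608 -0.13656147  0.33854968]
 [-0.12772958 -0.99063002 -0.04834574]
 [ 0.34197965  0.0017664  -0.9397057 ]] 0.006411864341754873 [0.43052256 0.91104079 0.68156488]
```

View pics/w1.png

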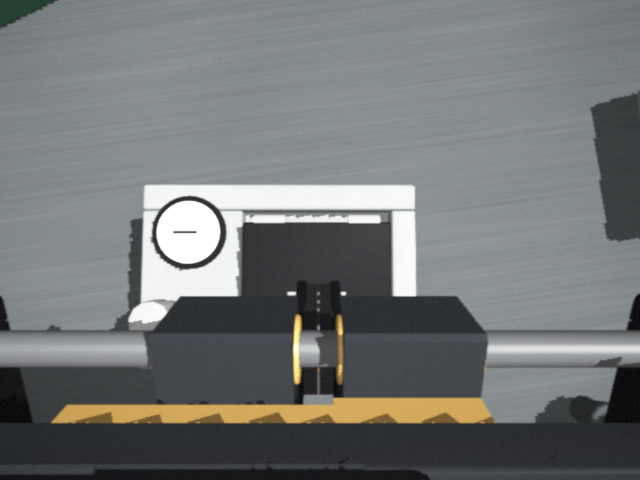

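The tool is centred over the hatch: fingers at (319,290), hatch spanning columns 243–392. Going down now.

Call:
play_rows(
  commands="0 0 -1 0 0 0;0 0 -0.8 0 0 0;0 0 -0.2 0 0 0;0 0 -0.1 0 0 0;0 0 0 0 0 0;0 0 0 0 0 0",
)

```text
time_s: 2.35
tcp_pos: [0.5419, 0.1774, 0.1008]
ee_rot: [[0.93, -0.135, 0.342], [-0.127, -0.991, -0.046], [0.345, -0.001, -0.939]]
wrist_force: [0.3, 0.3, -0.2]
gripper_width: 0.006
gripper_force: 0.0
```

Call:
play_rows(
  commands="0 0 -0.05 0 0 0;0 0 -0.05 0 0 0;0 0 -0.05 0 0 0;0 0 0 0 0 0",
)

```text
time_s: 2.75
tcp_pos: [0.5409, 0.1759, 0.0949]
ee_rot: [[0.931, -0.136, 0.339], [-0.127, -0.991, -0.048], [0.343, 0.001, -0.939]]
wrist_force: [-0.9, -0.7, 0.7]
gripper_width: 0.009
gripper_force: 0.0
```

Call:
play_rows(
  commands="0 0 -0.07 0 0 0;0 0 -0.07 0 0 0;0 0 -0.06 0 0 0;0 0 0 0 0 0",
)

```text
time_s: 3.15
tcp_pos: [0.5412, 0.1762, 0.0891]
ee_rot: [[0.931, -0.135, 0.34], [-0.127, -0.991, -0.047], [0.343, 0.001, -0.939]]
wrist_force: [-1.2, 0.3, 2.5]
gripper_width: 0.011
gripper_force: 1.5
```

Call:
play_rows(
  commands="0 0 -0.05 0 0 0;0 0 -0.05 0 0 0;0 0 0 0 0 0",
)

```text
time_s: 3.45
tcp_pos: [0.5412, 0.1762, 0.086]
ee_rot: [[0.931, -0.135, 0.34], [-0.127, -0.991, -0.047], [0.343, 0.001, -0.939]]
wrist_force: [-1.0, 0.1, 3.3]
gripper_width: 0.007
gripper_force: 1.5
```

Call:
play_rows(
  commands="0 0 -0.04 0 0 0;0 0 -0.04 0 0 0;0 0 0 0 0 0",
)

```text
time_s: 3.75
tcp_pos: [0.5414, 0.1762, 0.0845]
ee_rot: [[0.93, -0.135, 0.341], [-0.127, -0.991, -0.047], [0.344, 0.001, -0.939]]
wrist_force: [-2.9, -1.3, 8.2]
gripper_width: 0.002
gripper_force: 4.5
```

Call:
play_rows(
  commands="0 0 -0.06 0 0 0;0 0 0 0 0 0",
)

```text
time_s: 3.95
tcp_pos: [0.5416, 0.1763, 0.0842]
ee_rot: [[0.93, -0.135, 0.343], [-0.127, -0.991, -0.047], [0.346, -0.0, -0.938]]
wrist_force: [-10.1, -2.5, 18.8]
gripper_width: 0.003
gripper_force: 9.9
```

The hatch is at its stop (19 N). Releasing and backing off toward -x and up.

Call:
play_rows(
  commands="0 0 0.5 0 0 0;-0.8 0.11 0.8 0 0 0;-0.8 0.11 0.8 0 0 0;-0.8 0.11 0.8 0 0 0;-0.8 0.11 0.8 0 0 0;0 0 0 0 0 0;0 0 0 0 0 0;0 0 0 0 0 0;0 0 0 0 0 0;0 0 0 0 0 0;0 0 0 0 0 0;0 0 0 0 0 0;0 0 0 0 0 0;0 0 0 0 0 0;0 0 0 0 0 0;0 0 0 0 0 0;0 0 0 0 0 0;0 0 0 0 0 0;0 0 0 0 0 0;0 0 0 0 0 0",
)

```text
time_s: 5.95
tcp_pos: [0.4451, 0.1893, 0.1929]
ee_rot: [[0.931, -0.136, 0.339], [-0.127, -0.991, -0.047], [0.343, 0.001, -0.939]]
wrist_force: [0.4, -0.1, -0.6]
gripper_width: 0.007
gripper_force: 0.0
```

Call:
play_rows(
  commands="0 0 0 0 0 0;0 0 0 0 0 0;0 0 0 0 0 0;0 0 0 0 0 0;0 0 0 0 0 0;0 0 0 0 0 0;0 0 0 0 0 0;0 0 0 0 0 0;0 0 0 0 0 0;0 0 0 0 0 0",
)

```text
time_s: 6.95
tcp_pos: [0.4451, 0.1894, 0.1929]
ee_rot: [[0.931, -0.136, 0.339], [-0.127, -0.991, -0.047], [0.343, 0.001, -0.939]]
wrist_force: [-1.0, 0.2, -0.2]
gripper_width: 0.005
gripper_force: 0.0
```

```bash
python3 -c "
from h import *
snap('wrist','w2');snap('scene','s2');snap('top','t2')
i=cams.camera_info('wrist');s=r.sense();print(s['ee_rot'].T@(-i['R'].T@i['t']-s['tcp_pos']) if hasattr(s['ee_rot'],'T') else 0)
p=cv2.imread('pics/s2.png');cv2.imwrite('pics/s2c.png',cv2.resize(p[200:400,270:470],None,fx=3,fy=3))
a=cv2.imread('pics/t2.png')[170:265,170:290];cv2.imwrite('pics/wt.png',np.hstack([cv2.resize(cv2.imread('pics/w2.png'),(400,300)),cv2.resize(a,(379,300),interpolation=cv2.INTER_CUBIC)]))"
```

```text
[ 0.07704325 -0.0012904  -0.16157236]
```

View pics/w2.png

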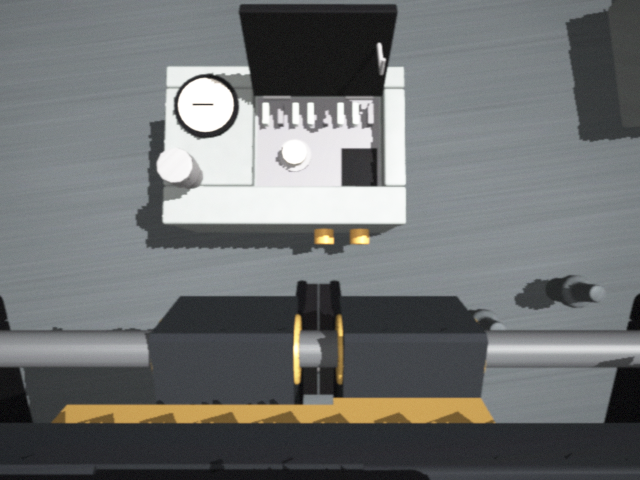

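View pics/s2c.png

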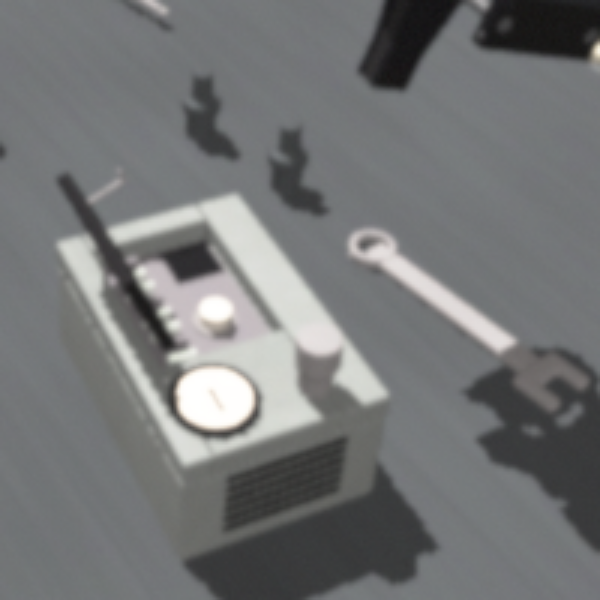

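The hatch stands wide open. The white button shows in the wrist view at (294,151), and the striker pin at (380,60) on the -y side.

```bash
python3 -c "
from h import *
w=world('w2',[(294,151),(288,151),(300,151),(294,146),(294,156),(380,45),(380,58),(377,70),(176,160)]);print(w)
C=np.array([.5543,.1993]);q=w[:,:2]-C;print(np.c_[q@[.9906,-.1365],q@[.1365,.9906]].round(4))"
```

```text
[[0.5493 0.1946 0.0751]
 [0.5499 0.1991 0.0753]
 [0.5487 0.1901 0.0753]
 [0.5531 0.1941 0.0754]
 [0.5456 0.1951 0.0751]
 [0.5944 0.1307 0.1267]
 [0.5824 0.1335 0.1337]
 [0.5868 0.1311 0.1093]
 [0.542  0.2706 0.1152]]
[[-0.0043 -0.0053]
 [-0.0043 -0.0008]
 [-0.0043 -0.0099]
 [-0.0005 -0.0053]
 [-0.008  -0.0053]
 [ 0.0491 -0.0625]
 [ 0.0368 -0.0613]
 [ 0.0415 -0.0631]
 [-0.0219  0.069 ]]
```

Call:
play_rows(
  commands="0.9 0.04 -0.3 0 0 0;0.9 0.04 -0.3 0 0 0;0.9 0.04 -0.3 0 0 0;0.9 0.04 -0.3 0 0 0;0 0 -0.8 0 0 0;0 0 -0.8 0 0 0;0 0 -0.5 0 0 0;0 0 -0.2 0 0 0;0 0 0 0 0 0;0 0 0 0 0 0",
)

```text
time_s: 8.1
tcp_pos: [0.5534, 0.1942, 0.0881]
ee_rot: [[0.931, -0.136, 0.34], [-0.127, -0.991, -0.047], [0.343, 0.001, -0.939]]
wrist_force: [0.0, 0.0, 0.6]
gripper_width: 0.007
gripper_force: 0.0
```

Contact is expected near TCP z ≈ 0.079, and fully in near 0.072.

Call:
play_rows(
  commands="0 0 -0.1 0 0 0;0 0 -0.1 0 0 0;0 0 -0.1 0 0 0;0 0 -0.05 0 0 0;0 0 0 0 0 0",
)

```text
time_s: 8.6
tcp_pos: [0.5533, 0.1944, 0.0777]
ee_rot: [[0.931, -0.135, 0.34], [-0.127, -0.991, -0.047], [0.343, 0.0, -0.939]]
wrist_force: [-0.1, 0.8, 1.1]
gripper_width: 0.005
gripper_force: 0.4
```

Call:
play_rows(
  commands="0 0 -0.06 0 0 0;0 0 -0.06 0 0 0;0 0 0 0 0 0",
)

```text
time_s: 8.9
tcp_pos: [0.5533, 0.1944, 0.0738]
ee_rot: [[0.931, -0.135, 0.34], [-0.127, -0.991, -0.047], [0.343, 0.0, -0.939]]
wrist_force: [0.4, -0.2, 1.2]
gripper_width: 0.003
gripper_force: 0.6
```

Call:
play_rows(
  commands="0 0 -0.05 0 0 0;0 0 -0.05 0 0 0;0 0 0 0 0 0",
)

```text
time_s: 9.2
tcp_pos: [0.5535, 0.1945, 0.0719]
ee_rot: [[0.93, -0.135, 0.341], [-0.127, -0.991, -0.047], [0.345, 0.0, -0.939]]
wrist_force: [-3.2, -0.1, 9.0]
gripper_width: 0.002
gripper_force: 4.5
```

Call:
play_rows(
  commands="0 0 -0.04 0 0 0;0 0 0 0 0 0",
)

```text
time_s: 9.4
tcp_pos: [0.5536, 0.1945, 0.0717]
ee_rot: [[0.93, -0.135, 0.343], [-0.127, -0.991, -0.046], [0.346, -0.0, -0.938]]
wrist_force: [-6.5, -0.4, 15.5]
gripper_width: 0.006
gripper_force: 7.3
```

The button has hit a hard stop. Backing off and checking its height.

Call:
play_rows(
  commands="0 0 0.3 0 0 0;0 0 0.7 0 0 0;-0.3 0 0.9 0 0 0;-0.9 -0.04 0.6 0 0 0;-0.9 -0.04 0.6 0 0 0;-0.9 -0.04 0.6 0 0 0;-0.6 -0.04 0.3 0 0 0;0 0 0 0 0 0;0 0 0 0 0 0;0 0 0 0 0 0",
)

```text
time_s: 10.4
tcp_pos: [0.4453, 0.1891, 0.1887]
ee_rot: [[0.931, -0.136, 0.339], [-0.127, -0.991, -0.049], [0.342, 0.002, -0.94]]
wrist_force: [0.2, 0.4, 1.0]
gripper_width: 0.005
gripper_force: 0.0
```

```bash
python3 -c "
from h import *
snap('wrist','w3');z=np.load('w3.npz')
for z0 in (.069,.076):
  c=z['mtx']@(z['R']@[.5493,.1946,z0]+z['t']);uv=(c[:2]/c[2]).round().astype(int);print(z0,uv,world('w3',[uv]))
"
```

```text
0.069 [294 152] [[0.5496 0.1943 0.0679]]
0.076 [293 149] [[0.5521 0.1947 0.0678]]
```

View pics/w3.png

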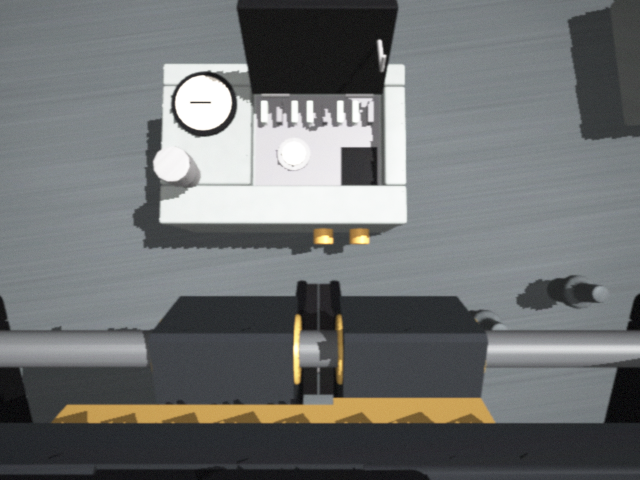

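The button at (294,153) has dropped from 75.2 to 67.9 mm, a travel of 7 mm. The hatch is still open, the socket and nozzles are unmoved, and nothing is being touched.

```bash
python3 -c "
from station import r
print(r.finish_job())"
```

```text
the job is handed in; nothing more can be done
None
```

The hatch was pressed once and popped wide open, the reset button is fully in (about 7 mm), and the job is handed in with the hatch standing open and nothing gripped or lifted; no verdict came back.

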